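Clear the hold-down rack and stack the kit cartons

ROBOT

A 6-joint arm with a two-finger parallel gripper is mounted at the origin on the work surface. World frame = base frame: x ahead of the robot, y to its left, z up, the work surface at z = 0. Lengths are in mm, angles in rad, forces in N, time in s.
With the tool pointing down it reaches from about 400 to 925 mm from the base axis. Payload 12.5 kg.
Tool frame: the origin (TCP) lies midway between the tips of the shut fingers; the grasp point (between the pads) lies 19 mm behind it; z points along the fingers, y is the line along which they close (so a half turn about z gives the same grasp; the last joint's range is limited). The gripper opens to 95 mm and grips with 3 to 60 N. Pads are 20 mm wide; open, the fingers measure 119 mm over their backs; the gripper's body (75 mm by 180 mm) begins 59 mm behind the grasp point.
Start: joints at [1.013, 0.491, 1.559, -0, 1.092, -0.106], TCP at [272.853, 562.315, 214.661] pointing down, gripper open.
Joint ranges: [-3.1, 3.1], [-0.84, 2.19], [0.05, 2.79], [-1.13, 4.28], [0.06, 2.93], [-2.69, 2.69]. Speed limits (rad/s): [2.22, 2.22, 2.79, 3.14, 3.14, 3.14].

INTERFACE

Orientations are given as a unit quaternion [w, x, y, z].
In Python, from workcell import manip gives the robot as it stands. The module is installed in compiled form; this text tells all that it offers.
- The arm moves only by the shell command python3 -m creep 'ROWS' [OPENING] [FORCE]. ROWS is JSON, a list of rows, each a list of 2 entries, a list of its own where there are three numbers: the shift along the world's x, y, z in mm, then the turn, a rotation vector about the world's x, y, z in degrees. A call has 1 to 8 rows; each row is the pose to reach, as a shift and turn from the pose commanded when the call began; what a row does not reach only later rows make up. A row lasts 1/10 s, in which the tool goes at most 50 mm and 8.59 degrees, less where a joint would pass 70% of its speed; a pose out of reach is approached as far as the arm can. A call with a gripper value outside its range is refused whole. OPENING is the finger opening in mm, from 0 to 95.1, set as the call begins (- or left out, the last holds). The fingers move at their own pace and stop on an object; FORCE is the grip in N (left out, the last holds). Time passes only in rows, so rows that repeat a pose let the fingers close. It gives the time, the measured TCP pose, the force, the opening and the grip force at its end, in the units of the state.
- manip.observe(): the state, without advancing time (a new reading comes with each control period).
- manip.get_image(name): name is "scene" or "top"; returns a dict with "image" (420x560x3 uint8, red, green, blue), "z_map" (420x560 float32, mm along the optical axis (not along the pixel's ray), 0 where there is no reading), "mtx" (3x3 intrinsics, pixels), "k1" (the pictures are not rectified: a ray, as slopes to the right and down, at radius r is drawn at 1 + k1 r^2 times it, then the intrinsics apply), "position" and "rotation" of the camera in the world. Camera axes: x right, y down, z forward; pixel columns grow to the right and rows downward; lengths in mm; the calibration is good to about 2 mm. A picture is of the moment at which its call begins.
- manip.finish_job(): hands the job in; it is judged then, once.
The state is a dict: "clock": time; "q": joint angles; "dq": joint speeds; "joint_torque": joint torques, N m; "ee_pos": TCP position; "tool_rot": TCP orientation; "force": force on the tool from outside, world axes, zero at the start; "torque": the same for the moment, N m; "gripper_width": finger opening in mm; "finger_force": force on a finger pad.
Only numpy, scipy, OpenCV 4.12 (cv2) and the standard library are available. Lean on these libraries where they do the work, as an engineer would, in place of code of your own. Each camera call takes 0.05 s, during which the arm holds its last target. There are 200 camera calls.

TASK

Lift the retaining bar out of its two brackets on the rack and lay it flat, wooden grip uppermost, on the green cutting mat. Then build the column of kit cartons on the big carton that already stands on the table: the longest carton first, then the medium one that lies loose on the table, then the shortest on top, each upright, centred and square on the one below, with their long sides running the same way. Keep the cartons upright throughout, leave the big carton where it stands, and do not disturb the tape roll, jar, mallet or tin.

Things in the scene. Friction and masses are not known exactly. Their poses are not given: they have to be found in the camera images.
- rack: Fixed plywood plate 262 x 152 x 6 with an upright steel bracket at x = -111 and +111 (10 thick, 44 wide; 20 wide notch open upward, bottom 65 and prong tops 74 above the table). Origin: centre of underside, on the table. The long and short cartons stand on it at about x = -47 and +47, in either order, lengths along its y. Stands left or right, turned up to 0.2 rad; mat opposite.
- bar_grip (a point): Retaining bar: steel, 252 x 14 x 14, with a wooden grip block (80 long, 14 thick, 36 high) on the middle of its top; 250 g. Lies in both bracket notches, 3 above the cartons. This point: centre of the grip block, 32 above the bar's underside, 18 below the block's top; x along the bar, z up. Pinch the block across its 14 mm from above and lift straight up.
- mat_mid (a point): Fixed green cutting mat 300 x 150 x 3 thick, lying on the table. This point is the centre of its upper face; x along its length, z up.
- base_top (a point): Big closed kraft carton, 160 long x 100 wide x 50 high, 1.6 kg, loose on the table: the bottom of the column. This point: centre of its lid, 50 above the table; x along its length, z up. Turned up to 0.35 rad. It and the medium carton stand side by side between rack and mat, in either order.
- long_mid (a point): Closed plain kraft carton, 135 long x 62 wide x 56 high, lid taped shut, about 340 g (mass varies by a third). The longest of the three; on the rack under the bar. This point is its centre, 28 above its underside; its x axis runs along its length, y across its width, z up. It can be gripped across its width from above.
- medium_mid (a point): Closed plain kraft carton, 112 long x 57 wide x 56 high, lid taped shut, about 280 g (mass varies by a third). The middle one; loose on the table, turned by up to 0.5 rad. This point is its centre, 28 above its underside; its x axis runs along its length, y across its width, z up. It can be gripped across its width from above.
- short_mid (a point): Closed plain kraft carton, 88 long x 52 wide x 56 high, lid taped shut, about 220 g (mass varies by a third). The shortest; on the rack under the bar. This point is its centre, 28 above its underside; its x axis runs along its length, y across its width, z up. It can be gripped across its width from above.
- tape: Bystander: roll of grey tape lying flat, 108 across x 48 high; origin at the centre of its underside. The tape, jar and mallet are on the table beyond the cartons, in any order.
- jar: Bystander: glue jar, 72 across x 105 high; origin at the centre of its underside.
- mallet: Bystander: mallet lying on the table, white head 60 across x 85, wooden handle; about 205 long, 60 high; origin on the table under the handle, 55 from the head's axis; the head is at its +x end.
- tin: Bystander: tin 76 across x 60 high, standing on the table between the robot and the cartons; origin at the centre of its underside.
Things that resemble listed ones, but are neither listed nor needed, are in the scene too. What is shaped like the part that bears medium_mid but blue or red is not meant.

How it is judged:
By the outcome, as a careful person would: the job done as asked, in the order asked, and still so for the second after the job is handed in, with the robot touching nothing.
It also fails if it takes over 72 s, if anything falls off the work surface, if the arm or the gripper's body presses on something with over 40 N, if the wrist force passes 120 N, or if a joint passes its speed limit or range.

## Working session

There is one attempt and no reset: what is moved stays moved. The work goes in short steps, Python scripts to look and compute and a shell command to move; the robot and the scene stay as the last step left them, time stands still between calls to the robot, and variables do not carry over. Pictures are saved under pics/ and viewed, at most 10 in all, crops included, and the job is handed in when it is done.

```bash
mkdir -p pics; cat > h.py <<'E'
import numpy as np,cv2
from workcell import manip
def grab(n):
    d=manip.get_image(n); np.savez('%s.npz'%n,**{k:np.array(v) for k,v in d.items()}); return d
def load(n): return dict(np.load(n+'.npz'))
def cloud(d):
    h,w=d['z_map'].shape; K=d['mtx']; u,v=np.meshgrid(np.arange(w),np.arange(h))
    pts=np.stack([u,v],-1).reshape(-1,1,2).astype(float)
    n=cv2.undistortPoints(pts,K,np.array([float(d['k1']),0,0,0,0])).reshape(h,w,2)
    z=d['z_map'][...,None]; c=np.concatenate([n*z,z],-1)
    R=np.array(d['rotation']);
    if R.shape==(4,):
        from scipy.spatial.transform import Rotation as Q; R=Q.from_quat(np.r_[R[1:],R[0]]).as_matrix()
    P=c@R.T+d['position']; P[d['z_map']==0]=np.nan; return P
E
python3 - <<'E'
from h import *
for n in('top','scene'):
    d=grab(n); cv2.imwrite('pics/%s0.png'%n,d['image'][...,::-1]); print(n,d['position'],np.round(d['rotation'],3),d['k1'],d['mtx'][0,0])
    P=cloud(d); print(np.round(P[100::110,80::130].reshape(-1,3)).tolist())
print(manip.observe())
E
```

```text
top [507.7617589  -16.9328773  879.93020057] [-0.031  0.713 -0.7    0.019] -0.08017411431609826 379.8850086919056
[[841.0, 494.0, -1.0], [840.0, 168.0, -3.0], [843.0, -144.0, -1.0], [852.0, -462.0, -1.0], [568.0, 477.0, -5.0], [570.0, 148.0, 48.0], [579.0, -145.0, -1.0], [584.0, -452.0, 2.0], [307.0, 463.0, -2.0], [319.0, 151.0, -1.0], [327.0, -148.0, 2.0], [328.0, -451.0, 1.0]]
scene [1055.4505504   636.55407791  960.84291806] [-0.121  0.31   0.877 -0.347] -0.04356579422081625 491.5070680623509
[[731.0, -898.0, -0.0], [386.0, -615.0, -2.0], [52.0, -332.0, 4.0], [-12.0, 86.0, 202.0], [934.0, -406.0, -0.0], [662.0, -185.0, -0.0], [400.0, 39.0, 9.0], [122.0, 252.0, -1.0], [1079.0, -649.0, -748.0], [842.0, 96.0, 3.0], [640.0, 292.0, 47.0], [397.0, 458.0, 2.0]]
{'clock': 0.1, 'q': array([ 1.01339048e+00,  4.91475549e-01,  1.55938105e+00, -3.42263123e-06,
        1.09171126e+00, -1.05594644e-01]), 'dq': array([-0.00078194, -0.00278289, -0.00121035,  0.0008973 , -0.00194065,
        0.00020509]), 'joint_torque': array([ 2.87211587e-03, -6.13624048e+01, -2.58608669e+01,  6.93892851e-02,
        4.70231194e-02, -6.17448040e-05]), 'ee_pos': array([272.73544097, 562.11399577, 214.13749907]), 'tool_rot': array([-1.57260918e-04,  2.23988248e-01,  9.74591723e-01, -4.61550516e-04]), 'force': array([ 0.52640695,  0.40566975, -0.13028319]), 'torque': array([ 0.04915863,  0.01416037, -0.0591524 ]), 'finger_force': 0.0, 'gripper_width': 95.25849635585632}
```

View pics/top0.png

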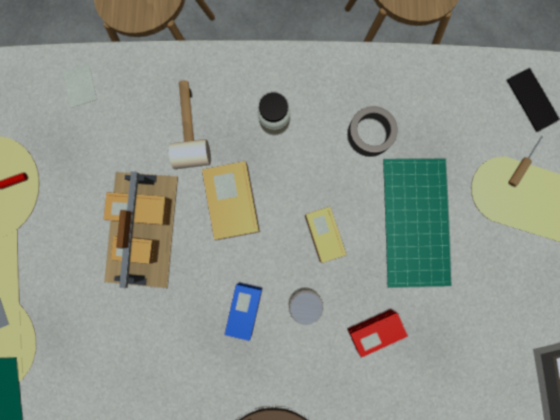

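View pics/scene0.png

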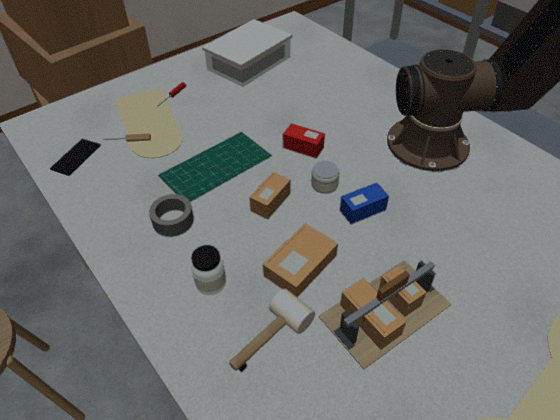

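Top view: rack with bar at (135,230), base carton (230,200), mat (417,222), tape (373,130), jar (273,112), mallet (188,130), tin (306,306). Medium candidates: kraft box (325,235), blue (243,311), red (378,334). The kraft one fits, because blue and red are excluded. I'll confirm it in a crop and measure.

```bash
cat >> h.py <<'E'
def rect(P,box,z0,z1,extra=None):
    u0,v0,u1,v1=box; m=np.zeros(P.shape[:2],bool); m[v0:v1,u0:u1]=1
    m&=(P[...,2]>z0)&(P[...,2]<z1)
    if extra is not None: m&=extra
    n,l,s,_=cv2.connectedComponentsWithStats(m.astype(np.uint8)); k=1+np.argmax(s[1:,4]); m=l==k
    q=P[m]; (c,(a,b),t)=cv2.minAreaRect(q[:,:2].astype(np.float32)); 
    if a<b: a,b,t=b,a,t+90
    t=(t+90)%180-90
    return np.round([c[0],c[1],np.median(q[:,2]),a,b,t,m.sum()],1)
E
python3 - <<'E'
from h import *
d=load('top');P=cloud(d);im=d['image'].astype(int)
print('base',rect(P,(195,150,265,245),42,60)); print('med',rect(P,(295,195,355,270),46,66))
g=(im[...,1]>im[...,0]+25)
print('mat',rect(P,(370,140,470,300),-10,12,g))
print('grip',rect(P,(100,160,160,300),100,125)); print('bar',rect(P,(100,160,160,300),68,96))
print('boxL',rect(P,(100,160,180,225),54,67)); print('boxS',rect(P,(100,225,180,280),54,67))
for n,b in dict(tin=(280,280,330,330),tape=(345,100,400,160),jar=(255,85,295,135),mallet=(165,75,215,175)).items(): print(n,rect(P,b,20,130))
s=load('scene');Q=cloud(s);
print('S base',rect(Q,(255,220,345,300),42,60)); print('S med',rect(Q,(240,165,300,225),46,66))
js=s['image'].astype(int);print('S mat',rect(Q,(150,125,280,210),-10,12,(js[...,1]>js[...,0]+20)))
print('S grip',rect(Q,(320,240,450,360),100,125));print('S boxL',rect(Q,(335,270,415,350),54,67))
print('S boxS',rect(Q,(390,260,430,320),54,67))
a=cv2.resize(d['image'][150:300,90:190],None,fx=4,fy=4);b=cv2.resize(d['image'][185:335,275:375],None,fx=4,fy=4)
cv2.imwrite('pics/crop.png',np.hstack([a,b])[...,::-1])
E
```

```text
base [ 592.6  105.4   49.   160.5  101.3   12.  3255. ]
med [ 521.1 -107.1   55.3  109.8   57.6   19.6 1320. ]
mat [ 5.553e+02 -3.256e+02  2.600e+00  3.025e+02  1.527e+02  2.200e+00
  8.149e+03]
grip [523.1 320.4 112.8  78.9  15.5  -3.4 339. ]
bar [524.  319.9  76.9 251.   45.7  -3.6 909. ]
boxL [567.4 281.2  60.9  66.6  64.8  86.3 817. ]
boxS [477.7 296.   60.8  52.6  44.   -4.3 492. ]
tin [365.  -64.9  58.9  74.   71.7 -49.7 993. ]
tape [ 759.3 -212.2   46.6  107.   106.4  -15.4 1180. ]
jar [ 785.    10.1  102.7   69.9   67.5  -42.1 1112. ]
mallet [ 770.1  212.6   45.1  203.7   86.1    7.7 1655. ]
S base [ 593.6  106.9   50.1  162.4  102.9   12.3 2476. ]
S med [ 522.2 -105.5   55.9  117.6   61.5   19.2  763. ]
S mat [ 5.523e+02 -3.267e+02  3.200e+00  3.037e+02  1.622e+02  1.600e+00
  3.507e+03]
S grip [523.  322.2 115.1  81.7  15.3  -4.  321. ]
S boxL [572.5 354.4  63.1  63.6  63.6  -3.1 867. ]
S boxS [485.1 346.4  63.   62.1  36.1  -5.4 384. ]
```

View pics/crop.png

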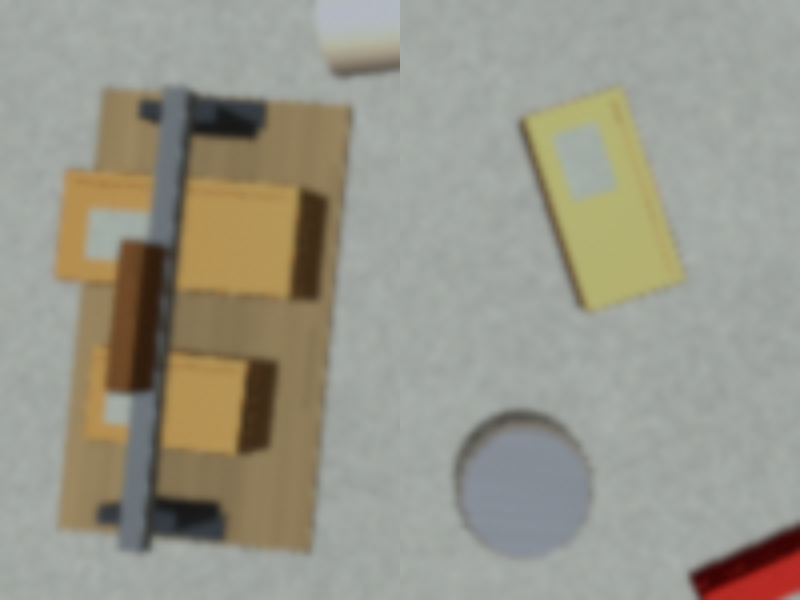

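The crop confirms the plain kraft box is the medium carton, at (325,235) in the full picture. The long carton is at the far end of the rack and the short one at the near end. Now the bar.

```bash
python3 -m creep '[[[100,-96,0],[0,0,8]],[[250,-241,0],[0,0,22.4]],[[250,-241,0],[0,0,22.4]],[[250,-241,0],[0,0,22.4]],[[250,-241,0],[0,0,22.4]],[[250,-241,0],[0,0,22.4]],[[250,-241,0],[0,0,22.4]],[[250,-241,0],[0,0,22.4]]]' 50 30
python3 -m creep '[[[0,0,-20],[0,0,0]],[[0,0,-60],[0,0,0]],[[0,0,-60],[0,0,0]],[[0,0,-60],[0,0,0]]]' 50
```

```text
clock: 0.9
ee_pos: [526.4, 317.3, 214.1]
tool_rot: [0.0, 0.033, 0.999, -0.0]
force: [-0.3, 0.4, 0.4]
gripper_width: 50.0
finger_force: 0.0
clock: 1.3
ee_pos: [522.5, 321.7, 154.9]
tool_rot: [-0.001, 0.03, 1.0, -0.0]
force: [0.3, -0.5, 0.2]
gripper_width: 49.8
finger_force: 0.0
```

```bash
python3 -m creep '[[[0,0,-35],[0,0,0]],[[0,0,-60],[0,0,0]],[[0,0,-72],[0,0,0]],[[0,0,-72],[0,0,0]],[[0,0,-72],[0,0,0]]]' 50
python3 -m creep '[[[0,0,0],[0,0,0]],[[0,0,0],[0,0,0]],[[0,0,0],[0,0,0]],[[0,0,0],[0,0,0]],[[0,0,0],[0,0,0]],[[0,0,0],[0,0,0]]]' 0 35
python3 -m creep '[[[0,0,10],[0,0,0]],[[0,0,30],[0,0,0]],[[0,0,60],[0,0,0]],[[0,0,90],[0,0,0]],[[0,0,90],[0,0,0]]]'
```

```text
clock: 1.8
ee_pos: [523.5, 321.8, 84.2]
tool_rot: [0.001, 0.03, 1.0, 0.0]
force: [-0.3, -0.6, -0.1]
gripper_width: 49.8
finger_force: 0.0
clock: 2.4
ee_pos: [522.9, 321.3, 82.7]
tool_rot: [0.0, 0.03, 1.0, 0.0]
force: [-0.9, 0.7, 0.9]
gripper_width: 13.7
finger_force: 35.0
clock: 2.9
ee_pos: [524.1, 322.0, 176.9]
tool_rot: [0.003, 0.03, 1.0, 0.001]
force: [-0.0, -0.1, -2.8]
gripper_width: 13.5
finger_force: 35.0
```

```bash
python3 -m creep '[[[1,-20,0],[0,0,0]],[[3,-60,0],[0,0,0]],[[5,-100,0],[0,0,1]],[[7,-140,0],[0,0,1]],[[9,-180,0],[0,0,2]],[[11,-220,0],[0,0,2]],[[13,-260,0],[0,0,3]],[[15,-300,0],[0,0,3]]]'
python3 -m creep '[[[2,-40,0],[0,0,0.5]],[[4,-80,0],[0,0,1]],[[6,-120,0],[0,0,1]],[[8,-160,0],[0,0,2]],[[10,-200,0],[0,0,2]],[[12,-240,0],[0,0,2]],[[14,-280,0],[0,0,2.6]],[[15,-310,0],[0,0,2.6]]]'
python3 -m creep '[[[1,-25,-10],[0,0,0]],[[1,-38,-40],[0,0,0]],[[1,-38,-75],[0,0,0]],[[1,-38,-105],[0,0,0]],[[1,-38,-130],[0,0,0]],[[1,-38,-140],[0,0,0]],[[1,-38,-140],[0,0,0]],[[1,-38,-140],[0,0,0]]]'
```

```text
clock: 3.7
ee_pos: [537.3, 19.7, 172.1]
tool_rot: [-0.001, 0.004, 1.0, 0.0]
force: [1.1, 0.6, -2.6]
gripper_width: 13.6
finger_force: 35.0
clock: 4.5
ee_pos: [552.3, -290.8, 171.7]
tool_rot: [-0.001, -0.018, 1.0, 0.0]
force: [1.1, 0.1, -1.8]
gripper_width: 13.7
finger_force: 35.0
clock: 5.3
ee_pos: [554.2, -326.9, 33.4]
tool_rot: [0.0, -0.019, 1.0, -0.0]
force: [-0.1, -0.7, -2.0]
gripper_width: 13.6
finger_force: 35.0
```

```bash
python3 -m creep '[[[0,0,-5],[0,0,0]],[[0,0,-9],[0,0,0]],[[0,0,-11],[0,0,0]],[[0,0,-12],[0,0,0]],[[0,0,-12],[0,0,0]],[[0,0,-12],[0,0,0]]]'
python3 -m creep '[[[0,0,0],[0,0,0]],[[0,0,0],[0,0,0]],[[0,0,0],[0,0,0]],[[0,0,0],[0,0,0]]]' 40
python3 -m creep '[[[0,0,20],[0,0,0]],[[0,0,60],[0,0,0]],[[0,0,110],[0,0,0]],[[0,0,160],[0,0,0]],[[0,0,180],[0,0,0]],[[0,0,180],[0,0,0]]]'
python3 - <<'E'
from h import *
d=grab('top');cv2.imwrite('pics/top1.png',cv2.resize(d['image'][140:300],None,fx=1.4,fy=1.4)[...,::-1])
P=cloud(d)
print('L',rect(P,(100,160,180,225),54,67)); print('S',rect(P,(100,225,180,280),54,67))
grab('scene');Q=cloud(load('scene'))
print('SL',rect(Q,(335,270,415,350),54,67),'SS',rect(Q,(385,250,450,330),54,67))
i=d['image'].astype(int); print('mat-bar',rect(P,(360,140,470,300),8,30))
E
```

```text
clock: 5.9
ee_pos: [553.9, -326.7, 20.8]
tool_rot: [0.0, -0.018, 1.0, -0.0]
force: [0.6, -0.1, -0.6]
gripper_width: 14.2
finger_force: 35.0
clock: 6.3
ee_pos: [553.9, -326.7, 20.8]
tool_rot: [0.0, -0.018, 1.0, -0.0]
force: [-0.4, 0.8, 0.8]
gripper_width: 38.4
finger_force: 0.0
clock: 6.9
ee_pos: [554.8, -327.3, 204.4]
tool_rot: [0.002, -0.018, 1.0, -0.002]
force: [0.2, -0.4, -0.3]
gripper_width: 40.0
finger_force: 0.0
L [ 571.7  315.8   60.8  136.6   61.    86.8 1627. ]
S [479.7 319.1  60.9  89.7  53.1  86.2 959. ]
SL [ 570.5  317.8   63.2  136.3   64.8   86.8 1750. ] SS [478.7 319.5  63.4  90.   55.7  84.9 865. ]
mat-bar [ 554.7 -327.3   16.2  253.2   16.7    2.3  668. ]
```

View pics/top1.png

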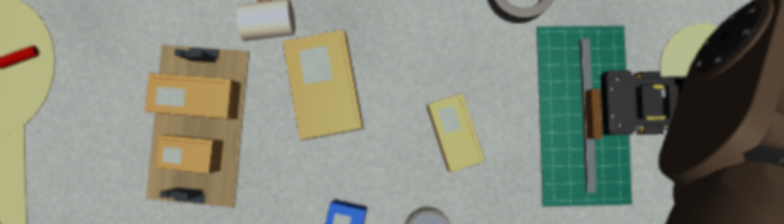

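Bar lies flat on the mat with the grip up (crop 590,112). The long carton is at crop (192,97) and the short at (188,153), both freed and undisturbed. Next, the long carton.

```bash
python3 -m creep '[[[1,30,0],[0,0,-4]],[[2,75,0],[0,0,-12]],[[3,120,0],[0,0,-19]],[[4,165,0],[0,0,-26]],[[5,210,0],[0,0,-33]],[[6,255,0],[0,0,-40]],[[7,300,0],[0,0,-47]],[[8,340,0],[0,0,-54]]]' 78
python3 -m creep '[[[1,45,0],[0,0,-6]],[[2,90,0],[0,0,-12]],[[4,135,0],[0,0,-18]],[[5,180,0],[0,0,-24]],[[7,225,0],[0,0,-30]],[[8,270,0],[0,0,-36]],[[9,300,0],[0,0,-41.3]],[[9,303.5,0],[0,0,-41.3]]]'
python3 -m creep '[[[0,0,-30],[0,0,0]],[[0,0,-75],[0,0,0]],[[0,0,-105],[0,0,0]],[[0,0,-115],[0,0,0]],[[0,0,-115],[0,0,0]]]'
python3 - <<'E'
from h import *
d=grab('scene');cv2.imwrite('pics/s2.png',cv2.resize(d['image'][200:400,280:520],None,fx=3,fy=3)[...,::-1])
E
```

```text
clock: 7.8
ee_pos: [560.9, 15.4, 198.8]
tool_rot: [-0.001, 0.44, 0.898, -0.0]
force: [0.0, 0.4, -0.2]
gripper_width: 78.0
finger_force: 0.0
clock: 8.6
ee_pos: [569.8, 319.7, 198.1]
tool_rot: [-0.001, 0.726, 0.687, -0.001]
force: [-0.2, -0.4, 0.2]
gripper_width: 78.2
finger_force: 0.0
clock: 9.1
ee_pos: [570.3, 315.8, 83.9]
tool_rot: [-0.001, 0.726, 0.687, -0.002]
force: [0.5, 0.3, 0.7]
gripper_width: 78.0
finger_force: 0.0
```

View pics/s2.png

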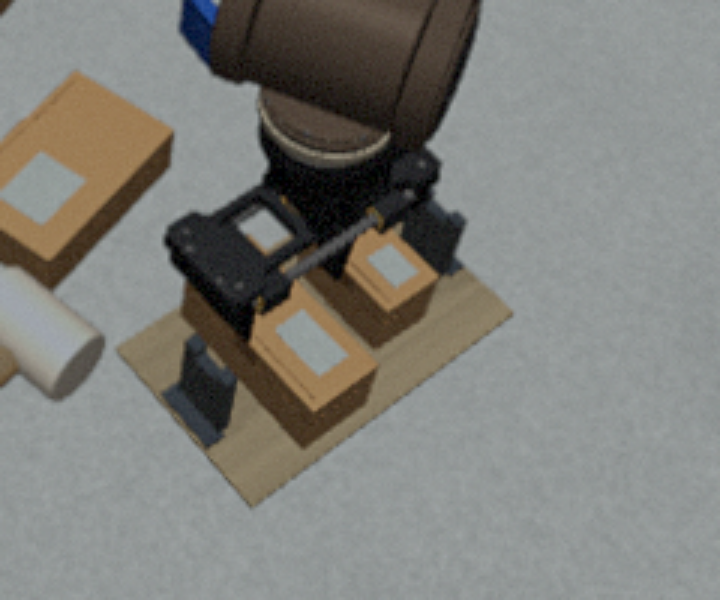

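The gripper straddles the long carton, with both fingers in the clear gaps (crop about (250,320) and (345,260)). Grasp it.

```bash
python3 -m creep '[[[0,0,-20],[0,0,0]],[[0,0,-42],[0,0,0]],[[0,0,-60],[0,0,0]],[[0,0,-67],[0,0,0]],[[0,0,-67],[0,0,0]],[[0,0,-67],[0,0,0]]]'
python3 -m creep '[[[0,0,0],[0,0,0]],[[0,0,0],[0,0,0]],[[0,0,0],[0,0,0]],[[0,0,0],[0,0,0]],[[0,0,0],[0,0,0]]]' 50 25
python3 -m creep '[[[0,0,5],[0,0,0]],[[0,0,20],[0,0,0]],[[0,0,45],[0,0,0]],[[0,0,75],[0,0,0]],[[0,0,105],[0,0,0]],[[0,0,125],[0,0,0]],[[0,0,130],[0,0,0]],[[0,0,130],[0,0,0]]]'
```

```text
clock: 9.75
ee_pos: [571.5, 317.1, 20.1]
tool_rot: [0.0, 0.726, 0.687, 0.001]
force: [0.5, 0.1, 0.7]
gripper_width: 77.9
finger_force: 0.0
clock: 10.25
ee_pos: [571.1, 316.9, 19.4]
tool_rot: [0.0, 0.726, 0.687, 0.0]
force: [-0.8, 0.3, 6.0]
gripper_width: 61.9
finger_force: 25.0
clock: 11.05
ee_pos: [570.8, 316.8, 149.4]
tool_rot: [0.0, 0.726, 0.687, 0.001]
force: [-0.3, 0.4, -3.5]
gripper_width: 62.1
finger_force: 25.0
```

```bash
python3 -m creep '[[[2,-12,0],[0,0,-4]],[[4,-32,0],[0,0,-11]],[[6,-52,0],[0,0,-18]],[[8,-72,0],[0,0,-25]],[[10,-92,0],[0,0,-32]],[[12,-112,0],[0,0,-39]],[[14,-132,0],[0,0,-46]],[[16,-152,0],[0,0,-53]]]'
python3 -m creep '[[[2,-20,0],[0,0,-7]],[[4,-40,0],[0,0,-14]],[[6,-54,0],[0,0,-20]],[[6,-58.6,0],[0,0,-21.6]],[[6,-58.6,-10],[0,0,-21.6]],[[6,-58.6,-35],[0,0,-21.6]],[[6,-58.6,-55],[0,0,-21.6]],[[6,-58.6,-66],[0,0,-21.6]]]'
python3 -m creep '[[[0,0,0],[0,0,0]],[[0,0,0],[0,0,0]]]'
python3 - <<'E'
from h import *
for n in('top','scene'):
    d=grab(n);P=cloud(d)
    m=(P[...,2]>42)&(P[...,2]<58)&(abs(P[...,0]-593)<110)&(abs(P[...,1]-106)<80); print(n,m.sum())
d=load('top');e=load('scene')
cv2.imwrite('pics/p3.png',np.hstack([cv2.resize(d['image'][130:270,160:300],(400,400)),cv2.resize(e['image'][180:320,230:370],(400,400))])[...,::-1])
E
```

```text
clock: 11.85
ee_pos: [586.2, 163.9, 147.1]
tool_rot: [-0.0, 0.957, 0.288, -0.001]
force: [0.1, -0.1, -3.1]
gripper_width: 61.7
finger_force: 25.0
clock: 12.65
ee_pos: [591.6, 107.0, 80.1]
tool_rot: [-0.0, 0.994, 0.108, -0.002]
force: [0.1, -0.4, -3.0]
gripper_width: 62.1
finger_force: 25.0
clock: 12.85
ee_pos: [593.0, 106.6, 82.8]
tool_rot: [0.0, 0.994, 0.107, -0.0]
force: [-0.0, 0.6, -3.1]
gripper_width: 61.8
finger_force: 25.0
top 324
scene 1096
```

View pics/p3.png

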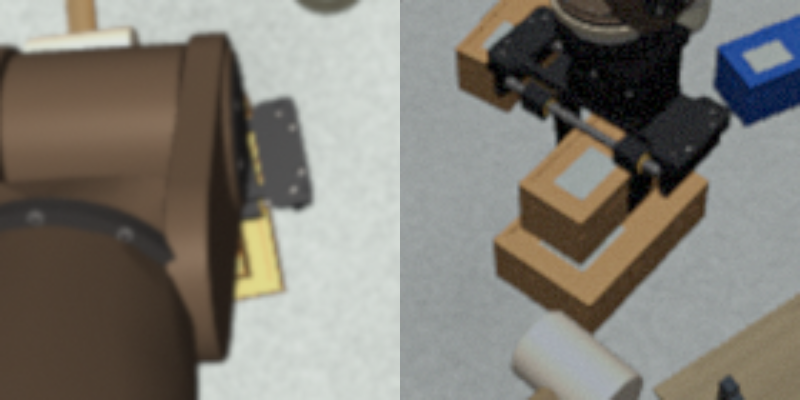

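Long carton hangs square over the big one, centred to the eye in the right panel at (575,215). Lower and release.

```bash
python3 -m creep '[[[0,0,-6],[0,0,0]],[[0,0,-12],[0,0,0]],[[0,0,-16],[0,0,0]],[[0,0,-19],[0,0,0]],[[0,0,-19],[0,0,0]],[[0,0,-19],[0,0,0]]]'
python3 -m creep '[[[0,0,-1],[0,0,0]],[[0,0,-1],[0,0,0]]]'
python3 -m creep '[[[0,0,0],[0,0,0]],[[0,0,0],[0,0,0]],[[0,0,0],[0,0,0]],[[0,0,0],[0,0,0]]]' 78
python3 -m creep '[[[0,0,10],[0,0,0]],[[0,0,40],[0,0,0]],[[0,0,80],[0,0,0]],[[0,0,120],[0,0,0]],[[0,0,130],[0,0,0]],[[-36,-106,130],[0,0,3]],[[-72,-212,130],[0,0,7.4]],[[-72,-212,130],[0,0,7.4]]]'
python3 -m creep '[[[0,0,0],[0,0,0]],[[0,0,0],[0,0,0]],[[0,0,0],[0,0,0]],[[0,0,0],[0,0,0]]]'
python3 - <<'E'
from h import *
for n,b,c in(('top',(180,140,280,250),(295,195,355,270)),('scene',(245,185,360,310),(240,165,300,225))):
    d=grab(n);P=cloud(d)
    print(n,'L',rect(P,b,99,118),'base',rect(P,b,42,58)); print('med',rect(P,c,46,66))
E
```

```text
clock: 13.55
ee_pos: [592.9, 106.2, 63.6]
tool_rot: [0.0, 0.994, 0.106, 0.0]
force: [-1.5, 0.4, -2.4]
gripper_width: 62.1
finger_force: 25.0
clock: 13.75
ee_pos: [593.0, 106.2, 63.3]
tool_rot: [0.0, 0.994, 0.106, 0.0]
force: [-1.5, -1.0, 4.3]
gripper_width: 62.1
finger_force: 25.0
clock: 14.15
ee_pos: [592.9, 106.2, 62.6]
tool_rot: [0.0, 0.994, 0.106, 0.0]
force: [-0.6, -1.4, -0.4]
gripper_width: 77.6
finger_force: 0.0
clock: 14.95
ee_pos: [543.7, -36.9, 192.8]
tool_rot: [0.0, 0.985, 0.172, 0.0]
force: [0.1, -0.8, 0.6]
gripper_width: 78.2
finger_force: 0.0
clock: 15.35
ee_pos: [544.9, -34.7, 192.6]
tool_rot: [-0.0, 0.985, 0.171, -0.0]
force: [0.7, -0.2, 0.6]
gripper_width: 78.1
finger_force: 0.0
top L [ 593.1  105.   105.1  135.6   62.5   12.  1638. ] base [699.9 190.2  53.6  63.4  57.7 -88.  523. ]
med [ 478.3 -103.2   55.4   29.    13.9   79.7   81. ]
scene L [ 594.5  106.7  106.3  137.3   63.8   11.8 1381. ] base [594.1 107.5  50.2 162.4 102.   11.5 934. ]
med [ 522.1 -104.6   55.9  116.3   60.7   19.7  765. ]
```

```bash
python3 -m creep '[[[-12,-36,0],[0,0,0]],[[-22.8,-71.3,0],[0,0,-0.3]],[[-22.8,-71.3,-20],[0,0,-0.3]],[[-22.8,-71.3,-60],[0,0,-0.3]],[[-22.8,-71.3,-95],[0,0,-0.3]],[[-22.8,-71.3,-110],[0,0,-0.3]],[[-22.8,-71.3,-110],[0,0,-0.3]],[[-22.8,-71.3,-110],[0,0,-0.3]]]' 80
python3 -m creep '[[[0,0,-20],[0,0,0]],[[0,0,-42],[0,0,0]],[[0,0,-60],[0,0,0]],[[0,0,-69],[0,0,0]],[[0,0,-69],[0,0,0]],[[0,0,-69],[0,0,0]]]'
python3 -m creep '[[[0,0,0],[0,0,0]],[[0,0,0],[0,0,0]],[[0,0,0],[0,0,0]],[[0,0,0],[0,0,0]],[[0,0,0],[0,0,0]]]' 45 22
python3 -m creep '[[[0,0,5],[0,0,0]],[[0,0,25],[0,0,0]],[[0,0,55],[0,0,0]],[[0,0,90],[0,0,0]],[[0,0,130],[0,0,0]],[[0,0,165],[0,0,0]],[[0,0,180],[0,0,0]],[[0,0,180],[0,0,0]]]'
```

```text
clock: 16.25
ee_pos: [522.2, -106.8, 83.0]
tool_rot: [0.0, 0.986, 0.168, 0.0]
force: [-0.6, 0.2, 0.5]
gripper_width: 80.2
finger_force: 0.0
clock: 16.85
ee_pos: [522.4, -107.2, 14.6]
tool_rot: [0.0, 0.986, 0.168, 0.001]
force: [-0.0, -0.6, -0.2]
gripper_width: 80.1
finger_force: 0.0
clock: 17.35
ee_pos: [521.8, -107.0, 14.0]
tool_rot: [0.0, 0.986, 0.168, 0.0]
force: [-0.9, 2.3, 5.9]
gripper_width: 56.9
finger_force: 22.0
clock: 18.15
ee_pos: [522.4, -107.3, 195.8]
tool_rot: [0.001, 0.986, 0.168, 0.002]
force: [-0.7, -0.1, -2.6]
gripper_width: 57.0
finger_force: 22.0
```

```bash
python3 -m creep '[[[6,18,0],[0,0,0]],[[18,53,0],[0,0,-1]],[[31,93,0],[0,0,-3]],[[44,133,0],[0,0,-4]],[[57,170,0],[0,0,-5]],[[67,198,0],[0,0,-7.3]],[[71.8,213,0],[0,0,-7.3]],[[71.8,213,0],[0,0,-7.3]]]'
python3 -m creep '[[[0,0,-10],[0,0,0]],[[0,0,-28],[0,0,0]],[[0,0,-45],[0,0,0]],[[0,0,-56],[0,0,0]],[[0,0,-60],[0,0,0]],[[0,0,-60],[0,0,0]],[[0,0,-60],[0,0,0]]]'
python3 - <<'E'
from h import *
e=grab('scene');cv2.imwrite('pics/p4.png',cv2.resize(e['image'][160:320,220:380],(480,480))[...,::-1])
E
```

```text
clock: 18.95
ee_pos: [593.4, 107.2, 192.2]
tool_rot: [-0.0, 0.994, 0.106, -0.001]
force: [-0.6, -0.4, -2.4]
gripper_width: 57.0
finger_force: 22.0
clock: 19.65
ee_pos: [593.9, 105.6, 134.1]
tool_rot: [0.0, 0.995, 0.105, 0.0]
force: [-0.7, -0.4, -2.1]
gripper_width: 57.1
finger_force: 22.0
```

View pics/p4.png

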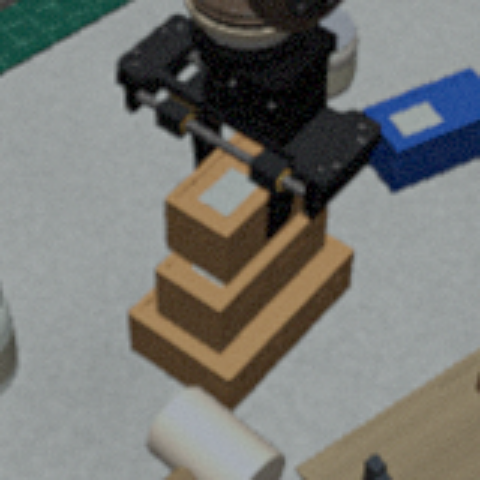

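Medium carton hovers centred over the long one (crop 225,215). Lower, release, and go on to above the short carton.

```bash
python3 -m creep '[[[0,0,-6],[0,0,0]],[[0,0,-10],[0,0,0]],[[0,0,-13],[0,0,0]],[[0,0,-14.3],[0,0,0]],[[0,0,-14.3],[0,0,0]],[[0,0,-14.3],[0,0,0]]]'
python3 -m creep '[[[0,0,0],[0,0,0]],[[0,0,0],[0,0,0]],[[0,0,0],[0,0,0]],[[0,0,0],[0,0,0]]]' 72
python3 -m creep '[[[0,0,10],[0,0,0]],[[0,0,40],[0,0,0]],[[0,0,80],[0,0,0]],[[0,0,110],[0,0,0]],[[-12,24,110],[0,0,8]],[[-24,48,110],[0,0,16]],[[-36,72,110],[0,0,24]],[[-48,96,110],[0,0,32]]]'
python3 -m creep '[[[-12,24,0],[0,0,8]],[[-24,48,0],[0,0,16]],[[-36,72,0],[0,0,24]],[[-48,96,0],[0,0,32]],[[-62,117,0],[0,0,40]],[[-66.5,117.3,0],[0,0,42.6]],[[-66.5,117.3,0],[0,0,42.6]],[[-66.5,117.3,0],[0,0,42.6]]]'
python3 - <<'E'
from h import *
for n,b in(('top',(180,140,280,250)),('scene',(245,165,360,310))):
    d=grab(n);P=cloud(d)
    print(n,'M',rect(P,b,154,172),'L',rect(P,b,99,118))
print(manip.observe()['ee_pos'])
E
```

```text
clock: 20.3
ee_pos: [593.5, 105.9, 120.0]
tool_rot: [0.0, 0.994, 0.105, 0.0]
force: [-3.7, 0.3, 6.0]
gripper_width: 56.9
finger_force: 22.0
clock: 20.7
ee_pos: [593.7, 105.9, 119.3]
tool_rot: [0.0, 0.995, 0.105, -0.0]
force: [-0.7, 1.2, 0.1]
gripper_width: 71.7
finger_force: 0.0
clock: 21.5
ee_pos: [545.1, 202.7, 230.3]
tool_rot: [0.0, 0.926, 0.377, 0.0]
force: [0.5, 0.8, -0.1]
gripper_width: 72.2
finger_force: 0.0
clock: 22.3
ee_pos: [479.3, 319.1, 229.9]
tool_rot: [0.0, 0.728, 0.685, 0.0]
force: [0.9, 0.5, 0.5]
gripper_width: 72.1
finger_force: 0.0
top M [ 592.9  104.5  161.   112.3   57.7   12.4 1744. ] L [592.9 104.4 104.9 135.2  61.9  11.7 303. ]
scene M [ 593.7  105.9  162.2  115.5   60.5   11.4 1129. ] L [594.2 107.9 106.6 136.3  62.4  11.7 452. ]
[479.55346607 318.7988286  229.63273128]
```

```bash
python3 -m creep '[[[0,0,-25],[0,0,0]],[[0,0,-70],[0,0,0]],[[0,0,-110],[0,0,0]],[[0,0,-145],[0,0,0]],[[0,0,-175],[0,0,0]],[[0,0,-198],[0,0,0]],[[0,0,-210],[0,0,0]],[[0,0,-210],[0,0,0]]]'
python3 -m creep '[[[0,0,0],[0,0,0]],[[0,0,0],[0,0,0]],[[0,0,0],[0,0,0]],[[0,0,0],[0,0,0]],[[0,0,0],[0,0,0]],[[0,0,0],[0,0,0]]]' 40 20
python3 -m creep '[[[0,0,5],[0,0,0]],[[0,0,25],[0,0,0]],[[0,0,60],[0,0,0]],[[0,0,105],[0,0,0]],[[0,0,150],[0,0,0]],[[0,0,195],[0,0,0]],[[0,0,220],[0,0,0]],[[0,0,230],[0,0,0]]]'
python3 -m creep '[[[0,0,0],[0,0,0]],[[0,0,0],[0,0,0]]]'
```

```text
clock: 23.2
ee_pos: [479.0, 318.6, 18.2]
tool_rot: [-0.0, 0.728, 0.685, -0.001]
force: [0.0, -0.1, 0.3]
gripper_width: 71.9
finger_force: 0.0
clock: 23.8
ee_pos: [479.5, 319.4, 20.4]
tool_rot: [0.0, 0.728, 0.686, 0.001]
force: [-0.5, -0.2, 6.8]
gripper_width: 52.1
finger_force: 19.9
clock: 24.6
ee_pos: [479.4, 319.4, 252.3]
tool_rot: [0.001, 0.728, 0.686, 0.002]
force: [-0.3, -0.8, -3.0]
gripper_width: 51.5
finger_force: 19.9
clock: 24.8
ee_pos: [478.5, 318.9, 247.8]
tool_rot: [-0.0, 0.728, 0.686, -0.001]
force: [-0.2, 0.1, -1.6]
gripper_width: 52.0
finger_force: 19.9
```

```bash
python3 -m creep '[[[5,-10,0],[0,0,-4]],[[15,-28,0],[0,0,-11]],[[26,-48,0],[0,0,-18]],[[37,-68,0],[0,0,-25]],[[48,-88,0],[0,0,-32]],[[58,-108,0],[0,0,-39]],[[69,-128,0],[0,0,-46]],[[80,-148,0],[0,0,-53]]]'
python3 -m creep '[[[11,-20,0],[0,0,-7]],[[22,-40,0],[0,0,-14]],[[30,-56,0],[0,0,-20]],[[34.2,-65.5,0],[0,0,-21.6]],[[34.2,-65.5,-10],[0,0,-21.6]],[[34.2,-65.5,-30],[0,0,-21.6]],[[34.2,-65.5,-48],[0,0,-21.6]],[[34.2,-65.5,-58],[0,0,-21.6]]]'
python3 -m creep '[[[0,0,0],[0,0,0]],[[0,0,0],[0,0,0]],[[0,0,0],[0,0,0]]]'
```

```text
clock: 25.6
ee_pos: [558.9, 170.2, 247.1]
tool_rot: [-0.0, 0.958, 0.287, -0.002]
force: [0.4, -0.2, -2.2]
gripper_width: 52.0
finger_force: 19.9
clock: 26.4
ee_pos: [592.0, 106.4, 188.8]
tool_rot: [-0.0, 0.994, 0.106, -0.002]
force: [-0.0, -0.5, -2.7]
gripper_width: 51.7
finger_force: 19.9
clock: 26.7
ee_pos: [593.6, 105.9, 192.1]
tool_rot: [0.0, 0.994, 0.105, 0.001]
force: [0.4, -0.1, -2.6]
gripper_width: 51.8
finger_force: 19.9
```

```bash
python3 -m creep '[[[0,0,-6],[0,0,0]],[[0,0,-11],[0,0,0]],[[0,0,-14],[0,0,0]],[[0,0,-15.2],[0,0,0]],[[0,0,-15.2],[0,0,0]],[[0,0,-15.2],[0,0,0]]]'
python3 -m creep '[[[0,0,-0.8],[0,0,0]],[[0,0,-0.8],[0,0,0]]]'
```

```text
clock: 27.3
ee_pos: [593.2, 105.6, 176.4]
tool_rot: [0.0, 0.995, 0.105, 0.0]
force: [-3.4, -0.5, 3.4]
gripper_width: 52.4
finger_force: 19.9
clock: 27.5
ee_pos: [593.2, 105.7, 176.4]
tool_rot: [0.0, 0.995, 0.105, 0.0]
force: [-5.3, -1.6, 10.9]
gripper_width: 52.1
finger_force: 19.9
```

Contact made: the vertical force is +11 N, so the carton is seated. Release, back off and inspect.

```bash
python3 -m creep '[[[0,0,0.6],[0,0,0]],[[0,0,0.6],[0,0,0]],[[0,0,0.6],[0,0,0]],[[0,0,0.6],[0,0,0]]]' 70
python3 -m creep '[[[0,0,10],[0,0,0]],[[0,0,40],[0,0,0]],[[0,0,80],[0,0,0]],[[0,0,110],[0,0,0]],[[-20,-40,110],[0,0,0]],[[-40,-80,110],[0,0,0]],[[-60,-120,110],[0,0,0]],[[-80,-165,110],[0,0,0]]]'
python3 -m creep '[[[-20,-45,0],[0,0,0]],[[-40,-80,0],[0,0,0]],[[-40,-80,0],[0,0,0]],[[-40,-80,0],[0,0,0]],[[-40,-80,0],[0,0,0]]]'
python3 - <<'E'
from h import *
for n,b in(('top',(180,140,280,250)),('scene',(245,140,360,310))):
    d=grab(n);P=cloud(d)
    print(n,'S',rect(P,b,208,232),'M',rect(P,b,154,172),'L',rect(P,b,99,118))
    if n=='top':
        for k,b in dict(tin=(280,280,330,330),tape=(345,100,400,160),jar=(255,85,295,135),mallet=(165,75,215,145)).items(): print(k,rect(P,b,20,130))
    else: print('base',rect(P,b,42,58))
    cv2.imwrite('pics/f_%s.png'%n,d['image'][...,::-1])
E
```

```text
clock: 27.9
ee_pos: [593.4, 105.7, 175.7]
tool_rot: [0.0, 0.995, 0.105, -0.0]
force: [-0.2, -0.1, -0.0]
gripper_width: 69.5
finger_force: 0.0
clock: 28.7
ee_pos: [512.4, -60.3, 286.8]
tool_rot: [0.0, 0.994, 0.105, 0.0]
force: [1.8, -1.1, 0.2]
gripper_width: 69.8
finger_force: 0.0
clock: 29.2
ee_pos: [473.7, -138.8, 286.4]
tool_rot: [0.0, 0.994, 0.105, 0.0]
force: [0.2, -0.0, -0.2]
gripper_width: 69.8
finger_force: 0.0
top S [ 593.5  104.5  217.    88.7   52.7   11.  1487. ] M [592.7 104.4 161.  112.1  57.5  11.9 341. ] L [592.9 104.1 105.2 135.3  61.7  11.5 302. ]
tin [363.  -61.8  58.9  73.5  65.5  26.2 868. ]
tape [ 759.4 -211.8   46.6  107.1  106.   -21.6 1181. ]
jar [ 784.9   11.2  102.6   69.9   67.6   60.  1114. ]
mallet [793.4 199.9  39.3 156.4  81.6  -2.9 757. ]
scene S [594.2 106.3 218.1  91.8  55.1  11.5 905. ] M [595.  107.2 162.4 112.3  59.5  11.6 419. ] L [598.9 129.8 106.3 145.3  59.3 -10.2 454. ]
base [593.9 106.7  50.1 162.5 102.1  12.  936. ]
```

View pics/f_scene.png

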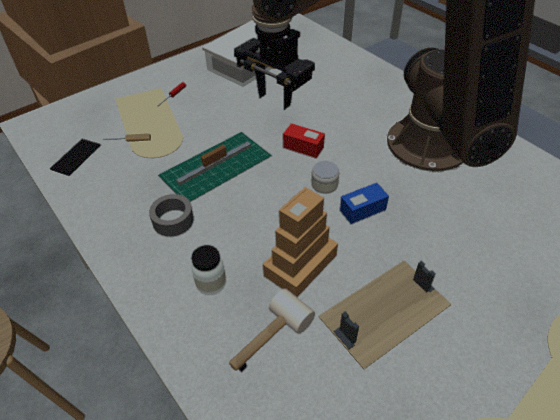

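The column stands square at (302,240), the bar lies on the mat at (215,160) with its grip up, and the bystanders are in place. Hand in.

```bash
python3 -c "from workcell import manip; print(manip.finish_job())"
```

```text
the job is handed in; nothing more can be done
None
```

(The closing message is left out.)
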